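# Park the canister on the runway

### The arm

A 7-joint arm with a two-finger parallel gripper is mounted at the origin on the work surface. World frame = base frame: x ahead of the robot, y to its left, z up, the work surface at z = 0. Lengths are in m, angles in rad, forces in N, time in s.
With the tool pointing down it reaches from about 0.4 to 0.85 m from the base axis. Payload 10.4 kg.
Tool frame: the origin (TCP) lies on the centre line of the jaws, within the pads' length; the fingertips stand 11 mm ahead of it and the grasp point (between the pads) lies 8 mm behind it (tip_reach is the distance from the TCP to the fingertips, in m); z points along the fingers, y is the line along which they close (so a half turn about z gives the same grasp; the last joint's range is limited). The gripper opens to 85 mm and grips with 20 to 120 N. Pads are 22 mm wide; open, the fingers measure 114 mm over their backs; the gripper's body (76 mm by 85 mm) begins 54 mm behind the grasp point. The pads swing forward as they close: fully open they stand 13 mm farther back than shut.
Start: joints at [1.172, 0.332, -0.065, 1.46, 0.022, 1.35, -0.088], TCP at [0.229, -0.581, 0.242] pointing down, gripper open.
Joint ranges: [-2.6, 2.6], [-0.5, 2.12], [-1.47, 1.34], [0.16, 2.42], [-1.27, 4.41], [0.06, 2.06], [-2.6, 2.6]. Speed limits (rad/s): [2.22, 2.22, 2.79, 2.79, 3.14, 3.14, 3.14].

### API

Orientations are given as a unit quaternion [x, y, z, w].
In Python, from workcell import get_obs, camera, hand_in, tip_reach gives the robot as it stands. The module is installed in compiled form; this text tells all that it offers.
- The arm moves only by the tool move_arm, never from a script. Its argument "plan" is a list of rows, each an object with "delta_pos": the shift along the tool's x, y, z in normalised numbers (1 is 0.75 m), a list of three; "turn": the turn, a rotation vector about the tool's x, y, z in shares of pi/2 rad (1.0 is pi/2 rad), a list of three; "fingers": the closure, from 0 (fully open) to 1 (shut). A call has 1 to 12 rows; each row is the pose to reach, as a shift and turn from the pose commanded when the call began, along the tool's axes at that moment; what a row does not reach only later rows make up. A row lasts 1/8 s, in which the tool goes at most 62.5 mm and 10.7 degrees, less where a joint would pass 70% of its speed; a pose out of reach is approached as far as the arm can. No shift or turn number may pass 1 either way. A call with a gripper value outside its range is refused whole. The fingers move at their own pace and stop on an object; "force" is the grip in N (left out, the last holds). Time passes only in rows, so rows that repeat a pose let the fingers close. It gives the time, the measured TCP pose, the force, the opening and the grip force at its end, in the units of the state.
- get_obs(): the state, without advancing time (a new reading comes with each control period).
- camera(name): name is "side" or "top"; returns a dict with "color" (480x640x3 uint8, red, green, blue), "range_z" (480x640 float32, m along the optical axis (not along the pixel's ray), 0 where there is no reading), "fx", "fy", "cx", "cy" (pixels), "R" (3x3) and "t" (3): a world point X has camera coordinates R X + t. Camera axes: x right, y down, z forward; pixel columns grow to the right and rows downward; lengths in m; the calibration is good to about 2 mm. A picture is of the moment at which its call begins.
- hand_in(): hands the job in; it is judged then, once.
The state is a dict: "clock": time; "joint_pos": joint angles; "joint_velocities": joint speeds; "tau": joint torques, N m; "position": TCP position; "ee_rot": TCP orientation; "ft_force": force on the tool from outside, world axes, zero at the start; "torque": the same for the moment, N m; "grip_width": opening from 0.0 (shut) to 1.0 (fully open); "grasp_force": force on a finger pad.
Only numpy, scipy, OpenCV 4.12 (cv2) and the standard library are available. Lean on these libraries where they do the work, as an engineer would, in place of code of your own. Each camera call takes 0.05 s, during which the arm holds its last target. There are 200 camera calls.

### The job

Roll the steel storage canister along its wooden runway, gently and without lifting it, and stop it on the metal tray between the two pointers. Then press down on top of it until the stiff tray has sunk fully home and bear down on it there for a moment with about 18 N to seat it (over 25 N would dent the canister), and let go, so that the canister stays parked there and everything else is left where it stands.

Things in the scene. Friction and masses are not known exactly. Their poses are not given: they have to be found in the camera images.
- canister: Steel canister, 100 mm in diameter, 120 mm long, 0.35 to 0.65 kg, lying on its side; too thick to grasp. Origin at its middle on its axis, 50 mm above the deck; its x axis runs along the cylinder. Pushed at 20 mm/s it stops within 3 mm. Pushed above mid-height it jams on the finger: push below, tips leaning under it. Over 25 N from the robot dents it, as does rolling over 0.25 m/s.
- runway: Fixed wooden runway, 400 mm long along its y axis (-190 to +210 mm from its origin), level deck 30 mm above the worktop, 126 mm wide between side rails 12 mm higher (146 mm wide outside), ends open, turned up to 0.25 rad. Origin on the worktop. The canister lies across it, axis along the runway's x, 120 to 220 mm from the mark, and is to be rolled towards the runway's -y.
- mark (a point): The mark: centre of the tray's place at deck height (30 mm above the worktop), at y = -90 mm of the runway, between two small dark steel pointers on the rails. Axes as the runway's (y along the roll, z up). 64 mm of deck follow beyond the tray's gap, then the canister would fall off.
- tray (a joint): Sinking of the tray: 0 = flush with the deck (start), 0.009 m = fully home on its hard stop. The canister alone does not sink it; 4 to 11 N more on top makes it slide down, and it stays where it is left (friction, no spring). At the bottom the force rises steeply, by about 30 N per mm: press at a few mm/s. It counts as seated after 0.1 s under 12 to 25 N there.
- tray_top (a point): Centre of the top of the tray, an aluminium plate 70 mm long (along the roll) and 122 mm wide in a 72 mm gap of the deck; it sinks with the tray. Only a canister within about 7 mm of the mark goes down with it; farther off it catches on the gap's edge. Parked, the canister lies 9 mm lower and the gap's edges keep it from rolling away.
- oil_bottle: Green glass oil bottle, 62 mm in diameter, 250 mm tall, beyond the runway. A bystander; origin at the centre of its underside.
- mug: Blue mug, 80 mm in diameter, 90 mm tall, past the runway's -y end. A bystander; origin at the centre of its underside.
- salt_jar: Small glass jar with a wooden cap, 56 mm in diameter, 70 mm tall, on the robot's side of the runway. A bystander; origin at the centre of its underside.
- pepper_mill: Turned wooden pepper mill, 52 mm in diameter, 150 mm tall, beyond the runway. A bystander; origin at the centre of its underside.
- wood_spoon: Wooden spoon lying on the worktop, on the robot's side. A bystander; origin at the centre of its underside.
- butter_dish: Butter dish with a lid, 110 by 190 mm, 88 mm tall, on the robot's side, left. A bystander; origin at the centre of its underside.
- small_can: Small upright food can, 74 mm in diameter, 105 mm tall, past the runway's +y end. A bystander; origin at the centre of its underside.
There are look-alikes about, which are no part of the job. Leave any red or yellow look-alike of the canister alone.

How it is judged:
By the outcome, as a careful person would: the job done as asked, in the order asked, and still so for the second after the job is handed in, with the robot touching nothing.
It also fails if it takes over 61 s, if anything falls off the work surface, if the arm or the gripper's body presses on something with over 40 N, if the wrist force passes 120 N, or if a joint passes its speed limit or range.

## Working session

There is one attempt and no reset: what is moved stays moved. The work goes in short steps, Python scripts to look and compute and a tool call to move; the robot and the scene stay as the last step left them, time stands still between calls to the robot, and variables do not carry over. Pictures are saved under pics/ and viewed, at most 10 in all, crops included, and the job is handed in when it is done.

Besides the shell and the picture viewer there is one more tool, called after ">>>" as a command line: name --argument value ..., lists and objects as JSON in quotes. move_arm: Moves the arm, as the interface text tells. Its arguments: {"type":"object","properties":{"plan":{"type":"array","items":{"type":"object","properties":{"delta_pos":{"type":"array","items":{"type":"number"}},"turn":{"type":"array","items":{"type":"number"}},"fingers":{"type":"number"}}}},"force":{"type":"number"}},"required":["plan"]}

```bash
mkdir -p pics
cat > h.py <<'E'
import numpy as np, cv2
from workcell import get_obs, camera, hand_in, tip_reach
def pts(c):
    v,u=np.mgrid[0:480,0:640]; z=c["range_z"]
    P=np.stack([(u-c["cx"])/c["fx"]*z,(v-c["cy"])/c["fy"]*z,z],-1)
    return (P-np.array(c["t"]))@np.array(c["R"])
E
python3 - <<'E'
from h import *
o=get_obs();print({k:np.round(v,3).tolist() for k,v in o.items()},tip_reach)
for n in("top","side"):
    c=camera(n);cv2.imwrite(f"pics/{n}0.png",c["color"][...,::-1]);np.savez(f"{n}0.npz",**c)
    R=np.array(c["R"]);print(n,-R.T@np.array(c["t"]),R[2].round(2),c["fx"])
E
```

```text
{'clock': 0.0, 'joint_pos': [1.172, 0.333, -0.065, 1.461, 0.022, 1.35, -0.088], 'joint_velocities': [-0.001, -0.001, 0.001, -0.0, 0.001, -0.0, -0.001], 'tau': [-0.001, -62.544, 0.049, -39.161, 0.016, 0.01, 0.0], 'position': [0.229, -0.581, 0.241], 'ee_rot': [0.982, 0.187, -0.0, -0.001], 'ft_force': [0.69, 0.152, 0.404], 'torque': [0.033, 0.041, -0.034], 'grasp_force': 0.0, 'grip_width': 1.001} 0.011
top [0.33703441 0.01949682 1.14459887] [ 0.21 -0.   -0.98] 513.9689300939345
side [0.35702002 0.72707298 0.73397183] [ 0.21 -0.71 -0.67] 456.74279435187015
```

View pics/top0.png

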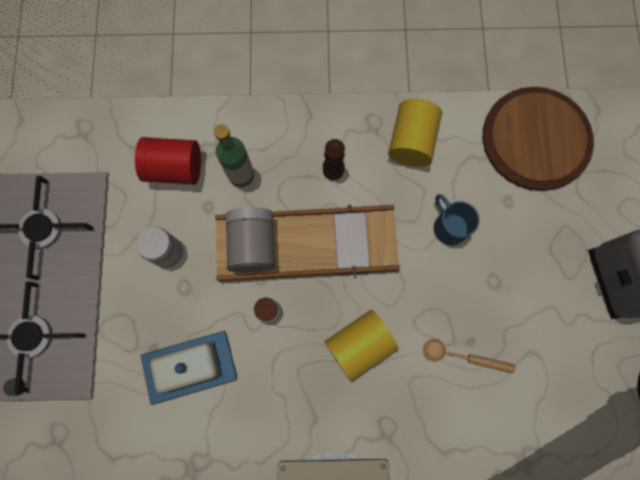

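View pics/side0.png

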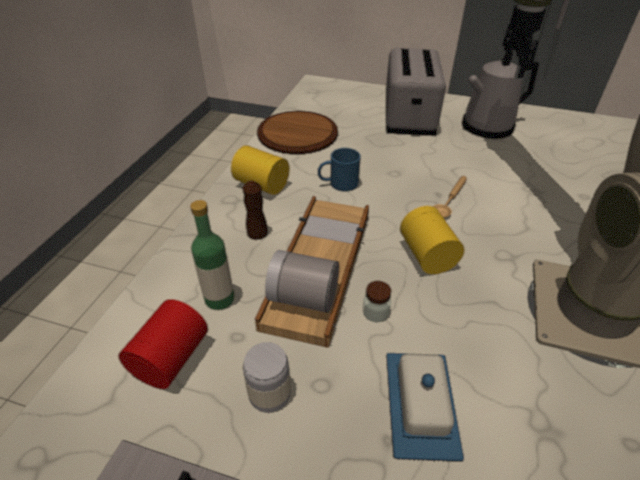

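The top view shows the grey steel cylinder across the runway at (250,240). The tray is at (352,240), with pointers near (349,209) and (354,271). Cylinder candidates are grey (250,240), red (168,160), yellow (415,132) and yellow (362,346). The grey one fits because it is steel and lies on the runway. I'll confirm this in a crop and measure.

Run:
```python
from h import *
c=dict(np.load("top0.npz"));P=pts(c);im=c["color"]
cv2.imwrite("pics/crop.png",cv2.resize(im[190:300,200:420,::-1],None,fx=3.5,fy=3.5,interpolation=cv2.INTER_CUBIC))
hsv=cv2.cvtColor(im,cv2.COLOR_RGB2HSV)
roi=np.zeros((480,640),bool);roi[195:292,208:408]=1
def plane(uv,z):
    R=np.array(c["R"]);C=-R.T@np.array(c["t"]);d=np.array([(uv[0]-c["cx"])/c["fx"],(uv[1]-c["cy"])/c["fy"],1])@R
    return C+d*(z-C[2])/d[2]
def big(m):
    cs,_=cv2.findContours(m.astype(np.uint8),cv2.RETR_EXTERNAL,cv2.CHAIN_APPROX_NONE);return max(cs,key=cv2.contourArea)
# runway footprint by colour+height (includes canister)
m=roi&(P[...,2]>.022)&(P[...,2]<.16)
r=cv2.minAreaRect(big(m));print("runway rect px",r)
m=roi&(hsv[...,1]<45)&(P[...,2]>.02)&(P[...,2]<.045);m[:,:320]=0;m[:,380:]=0
m=cv2.morphologyEx(m.astype(np.uint8),cv2.MORPH_OPEN,np.ones((5,5)))
t=cv2.minAreaRect(big(m));bx=cv2.boxPoints(t);W=np.array([plane(p,.03) for p in bx])
print("tray",t,W.round(4).tolist(),W.mean(0));
print([np.linalg.norm(W[i]-W[i-1]).round(4) for i in range(4)])
# rails outer edges in world: points of z .036-.05
q=P[roi&(P[...,2]>.037)&(P[...,2]<.046)&(hsv[...,1]>60)][:,:2]
s,(a)=None,None
tc=W.mean(0)[:2]
for nm,sel in(("far",q[:,0]>tc[0]+.045),("near",q[:,0]<tc[0]-.035)):
    k=q[sel];l=cv2.fitLine(k.astype(np.float32),cv2.DIST_HUBER,0,.01,.01).ravel();print(nm,len(k),l.round(4),"yaw",np.arctan2(-l[2]*0+l[0],l[1]), k[:,1].min(),k[:,1].max())
# canister top points
k=P[roi&(P[...,2]>.10)&(P[...,2]<.15)];print("can",len(k),k.min(0),k.max(0),k.mean(0))
A=np.c_[k[:,:2].astype(np.float64),np.ones(len(k))]
deck=P[240:246,285:325].reshape(-1,3);print("deck z",deck[:,2].mean())
np.save("can.npy",k)
```

```text
runway rect px ((305.51751708984375, 240.28016662597656), (72.73308563232422, 183.51693725585938), 86.42366790771484)
tray ((351.36065673828125, 239.40933227539062), (55.14425277709961, 31.530006408691406), 86.18592071533203) [[0.6375, -0.0148, 0.03], [0.6411, -0.0855, 0.03], [0.516, -0.089, 0.03], [0.5126, -0.0198, 0.03]] [ 0.57680042 -0.05225784  0.03      ]
[np.float64(0.125), np.float64(0.0708), np.float64(0.1251), np.float64(0.0692)]
far 579 [ 0.0401 -0.9992  0.6394  0.0074] yaw 3.101456 -0.1485660193899851 0.25004459489958464
near 847 [ 0.0394 -0.9992  0.5023  0.0491] yaw 3.1022081 -0.1535414878669848 0.24382889264765148
can 2603 [0.50424701 0.11687686 0.10000369] [0.62721427 0.21164091 0.1360535 ] [0.56356375 0.16200807 0.12175644]
deck z 0.03947600599548589
```

View pics/crop.png

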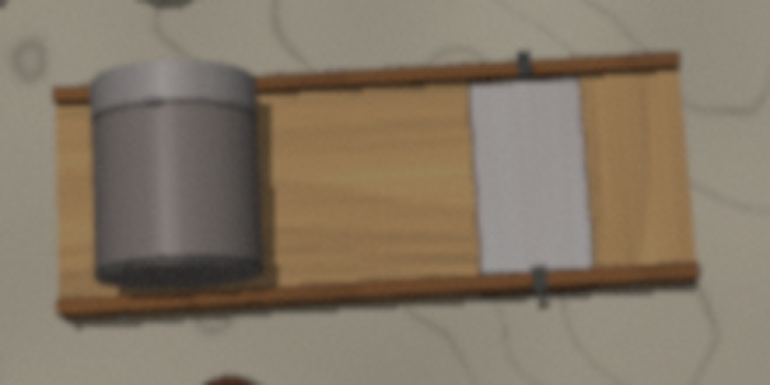

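The crop confirms it: grey steel canister on the runway (crop 178,175), with the tray (535,175) between dark pointers at (523,63) and (541,287). The measured tray, at 125×70 mm, and the runway, at 398 mm, match the given sizes. The mark is at about (0.576, -0.052) with runway yaw about 0.04, and the canister is at about y=0.163. Next I'll move to a waypoint.

Units first: shifts go in shares of 0.75 m and turns go in shares of pi/2 rad. So 0.438 m is 0.584, -0.2365 m is -0.3153, -1.235 rad is -0.7862.

>>> move_arm --plan '[{"delta_pos": [0.584, -0.3153, -0.12], "turn": [0, 0, -0.7862], "fingers": 0.5}, {"delta_pos": [0.584, -0.3153, -0.12], "turn": [0, 0, -0.7862], "fingers": 0.5}, {"delta_pos": [0.584, -0.3153, -0.12], "turn": [0, 0, -0.7862], "fingers": 0.5}, {"delta_pos": [0.584, -0.3153, -0.12], "turn": [0, 0, -0.7862], "fingers": 0.5}, {"delta_pos": [0.584, -0.3153, -0.12], "turn": [0, 0, -0.7862], "fingers": 0.5}, {"delta_pos": [0.584, -0.3153, -0.12], "turn": [0, 0, -0.7862], "fingers": 0.5}, {"delta_pos": [0.584, -0.3153, -0.12], "turn": [0, 0, -0.7862], "fingers": 0.5}, {"delta_pos": [0.584, -0.3153, -0.12], "turn": [0, 0, -0.7862], "fingers": 0.5}, {"delta_pos": [0.584, -0.3153, -0.12], "turn": [0, 0, -0.7862], "fingers": 0.5}, {"delta_pos": [0.584, -0.3153, -0.12], "turn": [0, 0, -0.7862], "fingers": 0.5}, {"delta_pos": [0.584, -0.3153, -0.12], "turn": [0, 0, -0.7862], "fingers": 0.5}]'

```text
clock: 1.48
position: [0.5491, -0.2024, 0.3319]
ee_rot: [0.694, 0.72, -0.001, -0.0]
ft_force: [-0.1, -0.8, -1.2]
grip_width: 0.498
grasp_force: 0.0
```

```bash
cat >> h.py <<'E'
from scipy.spatial.transform import Rotation as Ro
def goal(p,lean=0.0,yaw=1.611):
    "print delta in tool axes to reach TCP p, tool x=runway +y, leaning"
    o=get_obs();R=Ro.from_quat(o["ee_rot"]);x=np.array([np.cos(yaw),np.sin(yaw),0]);z=np.array([0,0,-1.])
    G=Ro.from_matrix(np.stack([x,np.cross(z,x),z],1))*Ro.from_rotvec([0,-lean,0])
    print("delta",R.inv().apply(np.array(p)-o["position"]).round(4),"turn",(R.inv()*G).as_rotvec().round(4))
def st():
    o=get_obs();print("t",o["clock"],"p",np.round(o["position"],4),"F",np.round(o["ft_force"],2),"q",np.round(o["joint_pos"],2),"w",o["grip_width"],"z",Ro.from_quat(o["ee_rot"]).apply([0,0,1]).round(3))
E
python3 - <<'E'
from h import *
st();print(tip_reach);goal([.565,.29,.28],.45)
k=np.load("can.npy"); y=np.array([-.04,.9992]);x=np.array([.9992,.04]);d=k[:,:2]-[.5755,-.052]
u=d@y
A=np.c_[2*u,2*k[:,2],np.ones(len(k))];s=np.linalg.lstsq(A,u*u+k[:,2]**2,rcond=None)[0];print("can circle: y from mark",s[:2],np.sqrt(s[2]+s[0]**2+s[1]**2),"x",(d@x).min(),(d@x).max(),"u",u.min(),u.max())
E
```

```text
t 1.475 p [ 0.5491 -0.2024  0.3319] F [-0.1  -0.78 -1.2 ] q [ 0.68  0.25 -0.5   1.4   0.12  1.52  0.22] w 0.4977572257582414 z [-0.001 -0.001 -1.   ]
0.011
delta [0.4915 0.0344 0.0516] turn [-0.0017 -0.4495 -0.0025]
can circle: y from mark [0.21692955 0.0845878 ] 0.04610801833302576 x -0.06191883323346486 0.05960642188253305 u 0.1699146690878265 0.2633013201025007
```

Run:
```python
from h import *
for n in("top","side"):
    c=dict(np.load(n+"0.npz"));P=pts(c)
    k=P[(abs(P[...,0]-.56)<.07)&(P[...,1]>.27)&(P[...,1]<.45)&(P[...,2]>.085)&(P[...,2]<.125)]
    print(n,len(k),np.percentile(k,[1,50,99],axis=0).round(4).tolist())
```

```text
top 1001 [[0.5248, 0.3278, 0.0868], [0.5574, 0.3594, 0.1047], [0.5918, 0.3944, 0.1095]]
side 1646 [[0.5278, 0.3338, 0.0863], [0.5595, 0.3715, 0.1044], [0.5941, 0.4005, 0.1073]]
```

```bash
python3 -c "
from h import *
goal([.5616,.296,.19],.45)"
```

```text
delta [0.4976 0.0313 0.1416] turn [-0.0017 -0.4495 -0.0025]
```

To row units: 0.4975 m is 0.6633, 0.18 m is 0.24, -0.45 rad is -0.2865.

>>> move_arm --plan '[{"delta_pos": [0.08, 0.0053, 0], "turn": [0, -0.0637, 0], "fingers": 0.5}, {"delta_pos": [0.16, 0.0107, 0], "turn": [0, -0.1273, 0], "fingers": 0.5}, {"delta_pos": [0.24, 0.016, 0], "turn": [0, -0.191, 0], "fingers": 0.5}, {"delta_pos": [0.32, 0.0213, 0.0133], "turn": [0, -0.2865, -0.0016], "fingers": 0.5}, {"delta_pos": [0.4, 0.0267, 0.0267], "turn": [0, -0.2865, -0.0016], "fingers": 0.5}, {"delta_pos": [0.48, 0.0307, 0.04], "turn": [0, -0.2865, -0.0016], "fingers": 0.5}, {"delta_pos": [0.56, 0.036, 0.0667], "turn": [0, -0.2865, -0.0016], "fingers": 0.5}, {"delta_pos": [0.6333, 0.0413, 0.0933], "turn": [0, -0.2865, -0.0016], "fingers": 0.5}, {"delta_pos": [0.6633, 0.0413, 0.16], "turn": [0, -0.2865, -0.0016], "fingers": 0.5}, {"delta_pos": [0.6633, 0.0413, 0.1887], "turn": [0, -0.2865, -0.0016], "fingers": 0.5}, {"delta_pos": [0.6633, 0.0413, 0.1887], "turn": [0, -0.2865, -0.0016], "fingers": 0.5}, {"delta_pos": [0.6633, 0.0413, 0.1887], "turn": [0, -0.2865, -0.0016], "fingers": 0.5}]'

```text
clock: 2.98
position: [0.5624, 0.2962, 0.1929]
ee_rot: [0.676, 0.703, -0.154, 0.161]
ft_force: [-0.4, 0.4, 0.1]
grip_width: 0.497
grasp_force: 0.0
```

Run:
```python
from h import *
st();goal([.5642,.2308,.054],.45)
c=camera("side");cv2.imwrite("pics/s1.png",c["color"][...,::-1]);np.savez("side1.npz",**c)
# predicted pixel of nominal TCP and tip
o=get_obs();R=Ro.from_quat(o["ee_rot"])
for l in (0,.011,.0175,.024):
    q=np.array(c["R"])@(o["position"]+R.apply([0,0,l]))+c["t"];print(l,c["fx"]*q[0]/q[2]+c["cx"],c["fy"]*q[1]/q[2]+c["cy"])
```

```text
t 2.975 p [0.5624 0.2962 0.1929] F [-0.41  0.45  0.09] q [-0.28  0.67 -0.72  1.28  0.7   1.71 -0.95] w 0.49651267483769257 z [ 0.019 -0.434 -0.901]
delta [ 0.0014 -0.001   0.1535] turn [ 0.0015 -0.0004 -0.0013]
0 277.22346754169456 291.7497692879077
0.011 278.59289154708836 293.6861106405462
0.0175 279.38427077112357 294.8051068835527
0.024 280.1628047300274 295.9059401485759
```

View pics/s1.png

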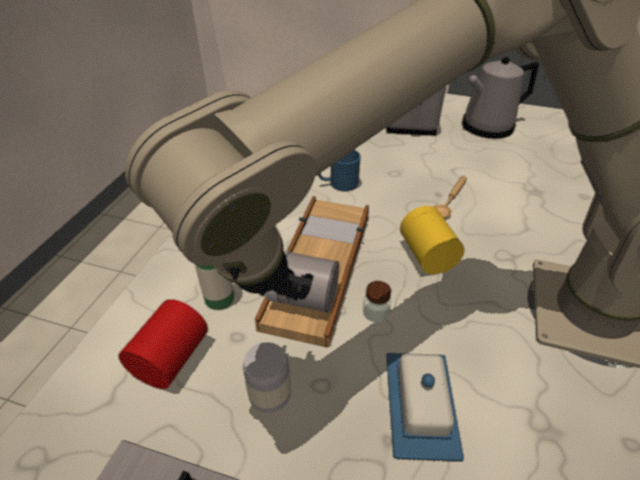

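Run:
```python
from h import *
from scipy.spatial import cKDTree
c0=dict(np.load("side0.npz"));P0=pts(c0)
b=P0[195:310,185:240].reshape(-1,3);b=b[(b[:,2]>.02)&(b[:,0]>.6)&(b[:,1]>.1)];up=b[b[:,2]>.2]
print("bottle",len(b),np.median(b,0),np.median(up,0),b.max(0))
t0=dict(np.load("top0.npz"));t1=camera("top");s1=dict(np.load("side1.npz"))
A=[]
for a,n in((c0,s1),(t0,t1)):
    d=(n["range_z"]>0)&(a["range_z"]-n["range_z"]>.04);A.append(pts(n)[d])
A=np.vstack(A);A=A[A[:,0]>.3]
B=np.median(up,0)[:2]
for f in np.linspace(0,1,6):
    S=A+f*np.array([.002,-.065,-.139])
    r=np.linalg.norm(S[:,:2]-B,axis=1);m=S[:,2]<.27
    i=np.argmin(np.where(m,r,9));print(f,r[i],S[i])
S=A+np.array([.002,-.28,-.139]) # end of roll
print(A[:,0].max(), [ (z,A[(A[:,2]>z)&(A[:,2]<z+.05)][:,:2].max(0).round(3)) for z in np.arange(.15,.5,.05)])
```

```text
bottle 2763 [0.73117917 0.21487904 0.13634641] [0.73725343 0.20654533 0.2373925 ] [0.76817344 0.30605874 0.25236437]
0.0 0.1586175891133995 [0.61427484 0.30672419 0.23669794]
0.2 0.15041830375562054 [0.61467484 0.29372419 0.20889794]
0.4 0.14293394500009085 [0.61507484 0.28072419 0.18109794]
0.6000000000000001 0.1359836429198335 [0.62255353 0.27958973 0.18017161]
0.8 0.128746209292401 [0.62575747 0.27092107 0.16133263]
1.0 0.12240008279475706 [0.62615747 0.25792107 0.13353263]
1.9804233420684034 [(np.float64(0.15), array([0.595, 0.311])), (np.float64(0.2), array([0.618, 0.341])), (np.float64(0.25), array([0.628, 0.389])), (np.float64(0.30000000000000004), array([0.592, 0.419])), (np.float64(0.3500000000000001), array([0.599, 0.446])), (np.float64(0.40000000000000013), array([0.594, 0.491])), (np.float64(0.45000000000000007), array([0.621, 0.507]))]
```

The picture shows the gripper (290,285) behind the canister, with the bottle (215,280) clear by about 90 mm. I'll descend along the tool axis.

To row units: 0.153 m is 0.204, 0.15 m is 0.2.

>>> move_arm --plan '[{"delta_pos": [0.0013, -0.0013, 0.04], "turn": [0, 0, 0], "fingers": 0.5}, {"delta_pos": [0.0013, -0.0013, 0.08], "turn": [0, 0, 0], "fingers": 0.5}, {"delta_pos": [0.0013, -0.0013, 0.12], "turn": [0, 0, 0], "fingers": 0.5}, {"delta_pos": [0.0013, -0.0013, 0.1533], "turn": [0, 0, 0], "fingers": 0.5}, {"delta_pos": [0.0013, -0.0013, 0.1733], "turn": [0, 0, 0], "fingers": 0.5}, {"delta_pos": [0.0013, -0.0013, 0.1867], "turn": [0, 0, 0], "fingers": 0.5}, {"delta_pos": [0.0013, -0.0013, 0.1947], "turn": [0, 0, 0], "fingers": 0.5}, {"delta_pos": [0.0013, -0.0013, 0.2], "turn": [0, 0, 0], "fingers": 0.5}, {"delta_pos": [0.0013, -0.0013, 0.204], "turn": [0, 0, 0], "fingers": 0.5}, {"delta_pos": [0.0013, -0.0013, 0.204], "turn": [0, 0, 0], "fingers": 0.5}]'

```text
clock: 4.32
position: [0.5628, 0.2321, 0.0526]
ee_rot: [0.674, 0.704, -0.155, 0.161]
ft_force: [1.1, -0.1, -0.7]
grip_width: 0.495
grasp_force: 0.0
```

Run:
```python
from h import *
st()
c=camera("side");np.savez("side2.npz",**c)
cv2.imwrite("pics/s2.png",cv2.resize(c["color"][180:380,200:440,::-1],None,fx=3,fy=3,interpolation=cv2.INTER_CUBIC))
```

```text
t 4.325 p [0.5628 0.2321 0.0526] F [ 1.09 -0.08 -0.7 ] q [-0.19  0.73 -0.68  1.5   0.76  1.46 -1.01] w 0.49477954985750905 z [ 0.018 -0.435 -0.9  ]
```

View pics/s2.png

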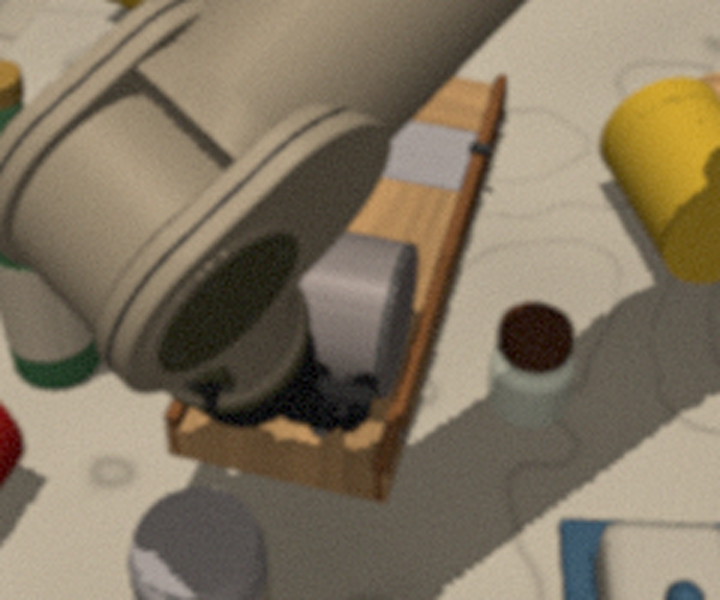

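The view shows the fingers (crop 330,400) low behind the canister, between the rails and touching nothing. I'll start the push.

To row units: -0.027 m is -0.036, -0.02475 m is -0.033.

>>> move_arm --plan '[{"delta_pos": [-0.003, 0, 0.0015], "turn": [0, 0, 0], "fingers": 0.5}, {"delta_pos": [-0.006, 0, 0.0029], "turn": [0, 0, 0], "fingers": 0.5}, {"delta_pos": [-0.009, 0, 0.0044], "turn": [0, 0, 0], "fingers": 0.5}, {"delta_pos": [-0.012, 0, 0.0059], "turn": [0, 0, 0], "fingers": 0.5}, {"delta_pos": [-0.015, 0, 0.0072], "turn": [0, 0, 0], "fingers": 0.5}, {"delta_pos": [-0.018, 0, 0.0087], "turn": [0, 0, 0], "fingers": 0.5}, {"delta_pos": [-0.021, 0, 0.0101], "turn": [0, 0, 0], "fingers": 0.5}, {"delta_pos": [-0.024, 0, 0.0116], "turn": [0, 0, 0], "fingers": 0.5}, {"delta_pos": [-0.027, 0, 0.0131], "turn": [0, 0, 0], "fingers": 0.5}, {"delta_pos": [-0.03, 0, 0.0145], "turn": [0, 0, 0], "fingers": 0.5}, {"delta_pos": [-0.033, 0, 0.016], "turn": [0, 0, 0], "fingers": 0.5}, {"delta_pos": [-0.036, 0, 0.0175], "turn": [0, 0, 0], "fingers": 0.5}]'

```text
clock: 5.88
position: [0.5641, 0.2019, 0.0525]
ee_rot: [0.674, 0.704, -0.155, 0.161]
ft_force: [-0.1, -0.1, 0.3]
grip_width: 0.502
grasp_force: 0.0
```

```bash
cat >> h.py <<'E'
def can(save=None):
    "canister u along runway from the mark, by circle fit with fixed radius, per camera"
    from scipy.optimize import least_squares
    for n in("top","side"):
        c=camera(n);P=pts(c);h=cv2.cvtColor(c["color"],cv2.COLOR_RGB2HSV)
        d=P[...,:2]-np.array([.5755,-.052]);u=d@np.array([-.04,.9992]);x=d@np.array([.9992,.04])
        m=(abs(x)<.055)&(u>-.1)&(u<.3)&(P[...,2]>.07)&(P[...,2]<.15)&(h[...,1]<60)&(h[...,2]>45)
        l,lab,s,_=cv2.connectedComponentsWithStats(m.astype(np.uint8));
        if l<2: print(n,"none");continue
        m=lab==1+np.argmax(s[1:,4]);k=np.c_[u[m],P[...,2][m]]
        f=least_squares(lambda p:np.hypot(*(k-p).T)-.05,[np.median(k[:,0]),.08],loss="soft_l1",f_scale=.002).x
        print(n,m.sum(),"u",f.round(4),"range",np.percentile(k[:,0],[1,99]).round(4))
        if save:cv2.imwrite(f"pics/{save}{n}.png",c["color"][...,::-1])
    o=get_obs();print("tcp u",((o["position"][:2]-np.array([.5755,-.052]))@np.array([-.04,.9992])).round(4),"x",((o["position"][:2]-np.array([.5755,-.052]))@np.array([.9992,.04])).round(4))
E
python3 -c "
from h import *
st();can()"
```

```text
t 5.875 p [0.5641 0.2019 0.0525] F [-0.1  -0.12  0.26] q [-0.14  0.7  -0.68  1.55  0.76  1.43 -0.99] w 0.5022392592907063 z [ 0.018 -0.435 -0.9  ]
top 2450 u [0.1992 0.0801] range [0.151  0.2527]
side 928 u [0.1981 0.08  ] range [0.1754 0.2933]
tcp u 0.2539 x -0.0011
```

Rolling well: the canister centre is at u=0.199 and height 0.080, and the force is small.

To row units: -0.0531 m is -0.0708, -0.0261 m is -0.0348.

>>> move_arm --plan '[{"delta_pos": [-0.0048, 0, 0.0023], "turn": [0, 0, 0], "fingers": 0.5}, {"delta_pos": [-0.0108, 0, 0.0052], "turn": [0, 0, 0], "fingers": 0.5}, {"delta_pos": [-0.0168, 0, 0.0081], "turn": [0, 0, 0], "fingers": 0.5}, {"delta_pos": [-0.0228, 0, 0.0111], "turn": [0, 0, 0], "fingers": 0.5}, {"delta_pos": [-0.0288, 0, 0.0139], "turn": [0, 0, 0], "fingers": 0.5}, {"delta_pos": [-0.0348, 0, 0.0168], "turn": [0, 0, 0], "fingers": 0.5}, {"delta_pos": [-0.0408, 0, 0.0197], "turn": [0, 0, 0], "fingers": 0.5}, {"delta_pos": [-0.0468, 0, 0.0227], "turn": [0, 0, 0], "fingers": 0.5}, {"delta_pos": [-0.0528, 0, 0.0255], "turn": [0, 0, 0], "fingers": 0.5}, {"delta_pos": [-0.0588, 0, 0.0284], "turn": [0, 0, 0], "fingers": 0.5}, {"delta_pos": [-0.0648, 0, 0.0313], "turn": [0, 0, 0], "fingers": 0.5}, {"delta_pos": [-0.0708, 0, 0.0343], "turn": [0, 0, 0], "fingers": 0.5}]'

```text
clock: 7.48
position: [0.5666, 0.1428, 0.0525]
ee_rot: [0.674, 0.704, -0.155, 0.161]
ft_force: [-0.5, 1.2, 1.1]
grip_width: 0.501
grasp_force: 0.1
```

To row units: -0.0423 m is -0.0564, -0.0405 m is -0.054.

>>> move_arm --plan '[{"delta_pos": [-0.006, 0, 0.0029], "turn": [0, 0, 0], "fingers": 0.5}, {"delta_pos": [-0.012, 0, 0.0059], "turn": [0, 0, 0], "fingers": 0.5}, {"delta_pos": [-0.018, 0, 0.0087], "turn": [0, 0, 0], "fingers": 0.5}, {"delta_pos": [-0.024, 0, 0.0116], "turn": [0, 0, 0], "fingers": 0.5}, {"delta_pos": [-0.0288, 0, 0.0139], "turn": [0, 0, 0], "fingers": 0.5}, {"delta_pos": [-0.0336, 0, 0.0163], "turn": [0, 0, 0], "fingers": 0.5}, {"delta_pos": [-0.0384, 0, 0.0185], "turn": [0, 0, 0], "fingers": 0.5}, {"delta_pos": [-0.0432, 0, 0.0209], "turn": [0, 0, 0], "fingers": 0.5}, {"delta_pos": [-0.0468, 0, 0.0227], "turn": [0, 0, 0], "fingers": 0.5}, {"delta_pos": [-0.0504, 0, 0.0244], "turn": [0, 0, 0], "fingers": 0.5}, {"delta_pos": [-0.054, 0, 0.0261], "turn": [0, 0, 0], "fingers": 0.5}, {"delta_pos": [-0.0564, 0, 0.0272], "turn": [0, 0, 0], "fingers": 0.5}]'

```text
clock: 8.98
position: [0.5686, 0.096, 0.0525]
ee_rot: [0.675, 0.704, -0.155, 0.161]
ft_force: [-0.7, 0.3, -0.0]
grip_width: 0.503
grasp_force: 0.0
```

```bash
python3 -c "
from h import *
st();can()"
```

```text
t 8.975 p [0.5686 0.096  0.0525] F [-0.68  0.27 -0.02] q [ 0.03  0.61 -0.66  1.68  0.77  1.33 -0.87] w 0.5028218332490766 z [ 0.018 -0.435 -0.9  ]
top 2414 u [0.0928 0.0801] range [0.046  0.1407]
side 626 u [0.0923 0.08  ] range [0.0722 0.1863]
tcp u 0.1481 x -0.0009
```

To row units: -0.0324 m is -0.0432, -0.0297 m is -0.0396.

>>> move_arm --plan '[{"delta_pos": [-0.0036, 0, 0.0017], "turn": [0, 0, 0], "fingers": 0.5}, {"delta_pos": [-0.0072, 0, 0.0035], "turn": [0, 0, 0], "fingers": 0.5}, {"delta_pos": [-0.0108, 0, 0.0052], "turn": [0, 0, 0], "fingers": 0.5}, {"delta_pos": [-0.0144, 0, 0.0069], "turn": [0, 0, 0], "fingers": 0.5}, {"delta_pos": [-0.018, 0, 0.0087], "turn": [0, 0, 0], "fingers": 0.5}, {"delta_pos": [-0.0216, 0, 0.0104], "turn": [0, 0, 0], "fingers": 0.5}, {"delta_pos": [-0.0252, 0, 0.0121], "turn": [0, 0, 0], "fingers": 0.5}, {"delta_pos": [-0.0288, 0, 0.0139], "turn": [0, 0, 0], "fingers": 0.5}, {"delta_pos": [-0.0324, 0, 0.0156], "turn": [0, 0, 0], "fingers": 0.5}, {"delta_pos": [-0.036, 0, 0.0173], "turn": [0, 0, 0], "fingers": 0.5}, {"delta_pos": [-0.0396, 0, 0.0192], "turn": [0, 0, 0], "fingers": 0.5}, {"delta_pos": [-0.0432, 0, 0.0209], "turn": [0, 0, 0], "fingers": 0.5}]'

```text
clock: 10.58
position: [0.5701, 0.06, 0.0525]
ee_rot: [0.674, 0.704, -0.155, 0.161]
ft_force: [0.2, 0.4, 0.3]
grip_width: 0.499
grasp_force: 0.1
```

To row units: -0.0264 m is -0.0352, -0.0242 m is -0.0323.

>>> move_arm --plan '[{"delta_pos": [-0.0029, 0, 0.0015], "turn": [0, 0, 0], "fingers": 0.5}, {"delta_pos": [-0.0059, 0, 0.0028], "turn": [0, 0, 0], "fingers": 0.5}, {"delta_pos": [-0.0088, 0, 0.0043], "turn": [0, 0, 0], "fingers": 0.5}, {"delta_pos": [-0.0117, 0, 0.0057], "turn": [0, 0, 0], "fingers": 0.5}, {"delta_pos": [-0.0147, 0, 0.0071], "turn": [0, 0, 0], "fingers": 0.5}, {"delta_pos": [-0.0176, 0, 0.0085], "turn": [0, 0, 0], "fingers": 0.5}, {"delta_pos": [-0.0205, 0, 0.0099], "turn": [0, 0, 0], "fingers": 0.5}, {"delta_pos": [-0.0235, 0, 0.0113], "turn": [0, 0, 0], "fingers": 0.5}, {"delta_pos": [-0.0264, 0, 0.0128], "turn": [0, 0, 0], "fingers": 0.5}, {"delta_pos": [-0.0293, 0, 0.0141], "turn": [0, 0, 0], "fingers": 0.5}, {"delta_pos": [-0.0323, 0, 0.0156], "turn": [0, 0, 0], "fingers": 0.5}, {"delta_pos": [-0.0352, 0, 0.0171], "turn": [0, 0, 0], "fingers": 0.5}]'

```text
clock: 12.08
position: [0.5714, 0.0308, 0.0525]
ee_rot: [0.674, 0.704, -0.155, 0.161]
ft_force: [0.4, -0.8, -0.0]
grip_width: 0.497
grasp_force: 0.1
```

```bash
python3 -c "
from h import *
st();can()"
```

```text
t 12.075 p [0.5714 0.0308 0.0525] F [ 0.42 -0.8  -0.02] q [ 0.13  0.57 -0.64  1.73  0.78  1.27 -0.79] w 0.49725046024414243 z [ 0.018 -0.435 -0.9  ]
top 2467 u [0.028  0.0801] range [-0.0196  0.0775]
side 512 u [0.0271 0.0801] range [-0.0002  0.1217]
tcp u 0.0826 x -0.0008
```

Run:
```python
from h import *
def ray(c,uv,z):
    R=np.array(c["R"]);C=-R.T@np.array(c["t"]);d=np.array([(uv[0]-c["cx"])/c["fx"],(uv[1]-c["cy"])/c["fy"],1])@R
    return C+d*(z-C[2])/d[2]
U=lambda p:((p[:2]-np.array([.5755,-.052]))@np.array([-.04,.9992]),(p[:2]-np.array([.5755,-.052]))@np.array([.9992,.04]))
t=dict(np.load("top0.npz"));s=dict(np.load("side0.npz"))
for uv in((349.4,208),(354.6,272)):print("ptr",ray(t,uv,.044),U(ray(t,uv,.044)))
h=cv2.cvtColor(s["color"],cv2.COLOR_RGB2HSV);m=((h[...,1]<45)&(h[...,2]>90)).astype(np.uint8);M=np.zeros_like(m);M[212:250,295:362]=1
m=cv2.morphologyEx(m&M,cv2.MORPH_OPEN,np.ones((3,3)));n,l,st_,ce=cv2.connectedComponentsWithStats(m)
i=1+np.argmax(st_[1:,4]);print(st_[i],ce[i])
q=np.argwhere(l==i)[:,::-1];u=np.array([U(ray(s,p,.03)) for p in q]);c=u[abs(u[:,1])<.03]
print("side tray u",np.percentile(c[:,0],[.5,99.5]),"x",np.percentile(u[:,1],[.5,99.5]))
```

```text
ptr [ 0.644441   -0.04922348  0.044     ] (np.float64(1.66573888512973e-05), np.float64(0.0689969116553289))
ptr [ 0.50092798 -0.05613801  0.044     ] (np.float64(-0.001151821538013215), np.float64(-0.07467788599720478))
[302 216  56  27 985] [330.15228426 228.98071066]
side tray u [-0.03422742  0.03281075] x [-0.05820083  0.06310763]
```

To row units: -0.022 m is -0.0293, -0.0212 m is -0.0283.

>>> move_arm --plan '[{"delta_pos": [-0.0029, 0, 0.0015], "turn": [0, 0, 0], "fingers": 0.5}, {"delta_pos": [-0.0059, 0, 0.0028], "turn": [0, 0, 0], "fingers": 0.5}, {"delta_pos": [-0.0088, 0, 0.0043], "turn": [0, 0, 0], "fingers": 0.5}, {"delta_pos": [-0.0117, 0, 0.0057], "turn": [0, 0, 0], "fingers": 0.5}, {"delta_pos": [-0.0147, 0, 0.0071], "turn": [0, 0, 0], "fingers": 0.5}, {"delta_pos": [-0.0176, 0, 0.0085], "turn": [0, 0, 0], "fingers": 0.5}, {"delta_pos": [-0.02, 0, 0.0097], "turn": [0, 0, 0], "fingers": 0.5}, {"delta_pos": [-0.0224, 0, 0.0108], "turn": [0, 0, 0], "fingers": 0.5}, {"delta_pos": [-0.0248, 0, 0.012], "turn": [0, 0, 0], "fingers": 0.5}, {"delta_pos": [-0.0267, 0, 0.0129], "turn": [0, 0, 0], "fingers": 0.5}, {"delta_pos": [-0.0283, 0, 0.0137], "turn": [0, 0, 0], "fingers": 0.5}, {"delta_pos": [-0.0293, 0, 0.0143], "turn": [0, 0, 0], "fingers": 0.5}]'

```text
clock: 13.68
position: [0.5724, 0.0064, 0.0524]
ee_rot: [0.674, 0.704, -0.155, 0.161]
ft_force: [-0.5, 0.7, -0.5]
grip_width: 0.5
grasp_force: 0.0
```

```bash
python3 -c "
from h import *
st();can()"
```

```text
t 13.675 p [0.5724 0.0064 0.0524] F [-0.5   0.68 -0.46] q [ 0.17  0.56 -0.63  1.75  0.79  1.25 -0.76] w 0.4996795532048226 z [ 0.018 -0.435 -0.9  ]
top 2419 u [0.0036 0.0801] range [-0.0408  0.0534]
side 463 u [0.0039 0.0801] range [-0.0211  0.0978]
tcp u 0.0584 x -0.0008
```

To row units: -0.0032 m is -0.0043, -0.0027 m is -0.0036.

>>> move_arm --plan '[{"delta_pos": [-0.0012, 0, 0.0005], "turn": [0, 0, 0], "fingers": 0.5}, {"delta_pos": [-0.0024, 0, 0.0012], "turn": [0, 0, 0], "fingers": 0.5}, {"delta_pos": [-0.0036, 0, 0.0017], "turn": [0, 0, 0], "fingers": 0.5}, {"delta_pos": [-0.0043, 0, 0.002], "turn": [0, 0, 0], "fingers": 0.5}, {"delta_pos": [-0.0043, 0, 0.002], "turn": [0, 0, 0], "fingers": 0.5}, {"delta_pos": [-0.0043, 0, 0.002], "turn": [0, 0, 0], "fingers": 0.5}]'

```text
clock: 14.52
position: [0.5726, 0.0029, 0.0524]
ee_rot: [0.674, 0.704, -0.155, 0.161]
ft_force: [-0.2, -0.5, -1.0]
grip_width: 0.499
grasp_force: 0.0
```

```bash
python3 -c "
from h import *
st();can()"
```

```text
t 14.525 p [0.5726 0.0029 0.0524] F [-0.23 -0.46 -1.01] q [ 0.17  0.56 -0.63  1.75  0.79  1.24 -0.75] w 0.49923662203560015 z [ 0.018 -0.435 -0.9  ]
top 2414 u [-0.0001  0.0801] range [-0.0441  0.0497]
side 455 u [-0.0002  0.0801] range [-0.0258  0.0939]
tcp u 0.0551 x -0.0008
```

To row units: -0.18 m is -0.24, -0.12 m is -0.16.

>>> move_arm --plan '[{"delta_pos": [0.0027, 0, -0.0013], "turn": [0, 0, 0], "fingers": 0.5}, {"delta_pos": [0.0093, 0, -0.0045], "turn": [0, 0, 0], "fingers": 0.5}, {"delta_pos": [0.0187, 0, -0.0091], "turn": [0, 0, 0], "fingers": 0.5}, {"delta_pos": [0.0267, 0, -0.0129], "turn": [0, 0, 0], "fingers": 0.5}, {"delta_pos": [0.0267, 0, -0.0533], "turn": [0, 0, 0], "fingers": 0.5}, {"delta_pos": [0.0267, 0, -0.1067], "turn": [0, 0, 0], "fingers": 0.5}, {"delta_pos": [0.0267, 0, -0.16], "turn": [0, 0, 0], "fingers": 0.5}, {"delta_pos": [0.0267, 0, -0.2133], "turn": [0, 0, 0], "fingers": 0.5}, {"delta_pos": [0.0267, 0, -0.24], "turn": [0, 0, 0], "fingers": 0.5}, {"delta_pos": [0.0267, 0, -0.24], "turn": [0, 0, 0], "fingers": 0.5}]'

```text
clock: 15.88
position: [0.5688, 0.1, 0.2063]
ee_rot: [0.674, 0.704, -0.154, 0.161]
ft_force: [0.1, -0.6, -0.7]
grip_width: 0.496
grasp_force: 0.0
```

```bash
python3 -c "
from h import *
st();can();goal([.575,-.0515,.175],0)"
```

```text
t 15.875 p [0.5688 0.1    0.2063] F [ 0.07 -0.56 -0.66] q [ 0.07  0.45 -0.72  1.55  0.66  1.54 -0.71] w 0.49599096621301636 z [ 0.02  -0.434 -0.901]
top 2374 u [-0.0002  0.0801] range [-0.044  0.048]
side 1268 u [-0.0001  0.0801] range [-0.0167  0.0518]
tcp u 0.1504 x -0.0012
delta [-0.1221  0.0005  0.0918] turn [-0.0017  0.451   0.002 ]
```

To row units: -0.135 m is -0.18, -0.1221 m is -0.1628, 0.451 rad is 0.2871.

>>> move_arm --plan '[{"delta_pos": [-0.0533, 0, 0.024], "turn": [0, 0.0955, 0.0006], "fingers": 0.5}, {"delta_pos": [-0.1067, 0, 0.0493], "turn": [0, 0.191, 0.0006], "fingers": 0.5}, {"delta_pos": [-0.16, 0.0007, 0.0747], "turn": [0, 0.2865, 0.0013], "fingers": 0.5}, {"delta_pos": [-0.18, 0.0007, 0.0867], "turn": [-0.0011, 0.2871, 0.0013], "fingers": 0.5}, {"delta_pos": [-0.1707, 0.0007, 0.1053], "turn": [-0.0011, 0.2871, 0.0013], "fingers": 0.5}, {"delta_pos": [-0.1628, 0.0007, 0.1224], "turn": [-0.0011, 0.2871, 0.0013], "fingers": 0.5}, {"delta_pos": [-0.1628, 0.0007, 0.1224], "turn": [-0.0011, 0.2871, 0.0013], "fingers": 0.5}, {"delta_pos": [-0.1628, 0.0007, 0.1224], "turn": [-0.0011, 0.2871, 0.0013], "fingers": 0.5}, {"delta_pos": [-0.1628, 0.0007, 0.1224], "turn": [-0.0011, 0.2871, 0.0013], "fingers": 0.5}]'

```text
clock: 17.1
position: [0.5757, -0.0498, 0.1767]
ee_rot: [0.692, 0.722, 0.001, 0.001]
ft_force: [-0.8, -0.4, -0.1]
grip_width: 0.5
grasp_force: 0.0
```

```bash
python3 -c "
from h import *
st();can('p');goal([.575,-.0520,.145],0)"
```

```text
t 17.1 p [ 0.5757 -0.0498  0.1767] F [-0.76 -0.39 -0.12] q [ 0.61  0.36 -0.73  1.65  0.25  1.23 -0.13] w 0.500442629639901 z [ 0.002  0.001 -1.   ]
top 886 u [-0.0004  0.0803] range [0.0014 0.0486]
side 1970 u [-0.0002  0.0802] range [-0.0225  0.0516]
tcp u 0.0017 x 0.0002
delta [-0.0017 -0.0008  0.0317] turn [ 0.0022 -0.0007  0.0011]
```

View pics/pside.png

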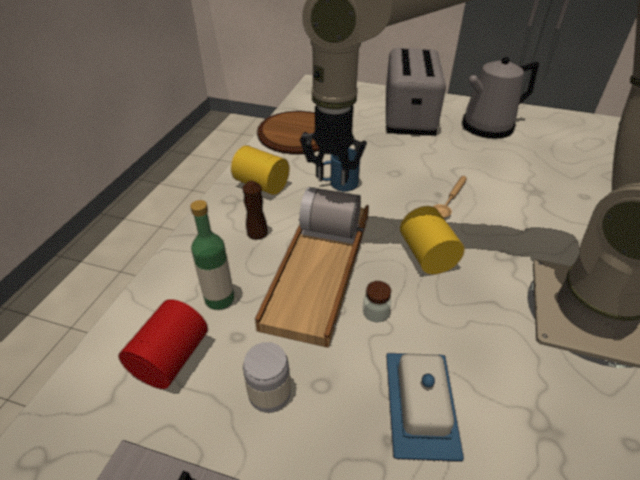

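The picture shows the canister on the tray (330,215) between the pointers, the gripper above it and the bystanders unmoved. I'll descend gently.

To row units: 0.029 m is 0.0387, -0.0017 m is -0.0023, 0.0022 rad is 0.0014.

>>> move_arm --plan '[{"delta_pos": [-0.0023, -0.0009, 0.008], "turn": [0.0014, 0, 0.0007], "fingers": 0.5}, {"delta_pos": [-0.0023, -0.0009, 0.016], "turn": [0.0014, 0, 0.0007], "fingers": 0.5}, {"delta_pos": [-0.0023, -0.0009, 0.024], "turn": [0.0014, 0, 0.0007], "fingers": 0.5}, {"delta_pos": [-0.0023, -0.0009, 0.0293], "turn": [0.0014, 0, 0.0007], "fingers": 0.5}, {"delta_pos": [-0.0023, -0.0009, 0.032], "turn": [0.0014, 0, 0.0007], "fingers": 0.5}, {"delta_pos": [-0.0023, -0.0009, 0.0333], "turn": [0.0014, 0, 0.0007], "fingers": 0.5}, {"delta_pos": [-0.0023, -0.0009, 0.0347], "turn": [0.0014, 0, 0.0007], "fingers": 0.5}, {"delta_pos": [-0.0023, -0.0009, 0.036], "turn": [0.0014, 0, 0.0007], "fingers": 0.5}, {"delta_pos": [-0.0023, -0.0009, 0.0373], "turn": [0.0014, 0, 0.0007], "fingers": 0.5}, {"delta_pos": [-0.0023, -0.0009, 0.0387], "turn": [0.0014, 0, 0.0007], "fingers": 0.5}]'

```text
clock: 18.45
position: [0.5748, -0.0522, 0.1472]
ee_rot: [0.693, 0.721, 0.0, -0.001]
ft_force: [-0.1, 0.6, -0.7]
grip_width: 0.499
grasp_force: 0.0
```

```bash
python3 -c "
from h import *
st();goal([.575,-.0520,.14],0)"
```

```text
t 18.45 p [ 0.5748 -0.0522  0.1472] F [-0.13  0.56 -0.73] q [ 0.6   0.39 -0.72  1.68  0.27  1.18 -0.15] w 0.4986982841501905 z [-0.001  0.001 -1.   ]
delta [0.0002 0.0002 0.0072] turn [-0.0007 -0.0009 -0.0004]
```

To row units: 0.0062 m is 0.0083, 0.0056 m is 0.0075.

>>> move_arm --plan '[{"delta_pos": [0, 0, 0.0011], "turn": [0, 0, 0], "fingers": 0.5}, {"delta_pos": [0, 0, 0.0021], "turn": [0, 0, 0], "fingers": 0.5}, {"delta_pos": [0, 0, 0.0032], "turn": [0, 0, 0], "fingers": 0.5}, {"delta_pos": [0, 0, 0.0043], "turn": [0, 0, 0], "fingers": 0.5}, {"delta_pos": [0, 0, 0.0053], "turn": [0, 0, 0], "fingers": 0.5}, {"delta_pos": [0, 0, 0.0064], "turn": [0, 0, 0], "fingers": 0.5}, {"delta_pos": [0, 0, 0.0075], "turn": [0, 0, 0], "fingers": 0.5}, {"delta_pos": [0, 0, 0.0083], "turn": [0, 0, 0], "fingers": 0.5}]'

```text
clock: 19.45
position: [0.5748, -0.0522, 0.141]
ee_rot: [0.693, 0.721, 0.0, -0.001]
ft_force: [0.1, 1.1, -0.8]
grip_width: 0.499
grasp_force: 0.0
```

To row units: 0.003 m is 0.004, 0.001 m is 0.0013.

>>> move_arm --plan '[{"delta_pos": [0, 0, 0.0007], "turn": [0, 0, 0], "fingers": 0.5}, {"delta_pos": [0, 0, 0.0013], "turn": [0, 0, 0], "fingers": 0.5}, {"delta_pos": [0, 0, 0.002], "turn": [0, 0, 0], "fingers": 0.5}, {"delta_pos": [0, 0, 0.0027], "turn": [0, 0, 0], "fingers": 0.5}, {"delta_pos": [0, 0, 0.0033], "turn": [0, 0, 0], "fingers": 0.5}, {"delta_pos": [0, 0, 0.004], "turn": [0, 0, 0], "fingers": 0.5}]'

```text
clock: 20.2
position: [0.5749, -0.0522, 0.1387]
ee_rot: [0.693, 0.721, 0.0, -0.0]
ft_force: [-2.8, -0.1, 6.9]
grip_width: 0.5
grasp_force: 3.4
```

To row units: 0.002 m is 0.0027, 0.0015 m is 0.002.

>>> move_arm --plan '[{"delta_pos": [0, 0, 0.0007], "turn": [0, 0, 0], "fingers": 0.5}, {"delta_pos": [0, 0, 0.0013], "turn": [0, 0, 0], "fingers": 0.5}, {"delta_pos": [0, 0, 0.002], "turn": [0, 0, 0], "fingers": 0.5}, {"delta_pos": [0, 0, 0.0027], "turn": [0, 0, 0], "fingers": 0.5}]'

```text
clock: 20.7
position: [0.575, -0.0522, 0.1367]
ee_rot: [0.693, 0.721, 0.0, -0.0]
ft_force: [-2.7, -0.6, 6.2]
grip_width: 0.499
grasp_force: 3.4
```

```bash
python3 -c "
from h import *
st();can()"
```

```text
t 20.7 p [ 0.575  -0.0522  0.1367] F [-2.67 -0.6   6.21] q [ 0.6   0.4  -0.72  1.69  0.28  1.16 -0.16] w 0.49923178666964024 z [-0.     0.001 -1.   ]
top 815 u [-0.0005  0.0779] range [0.0043 0.0488]
side 1914 u [-0.0003  0.078 ] range [-0.0228  0.0515]
tcp u -0.0001 x -0.0006
```

To row units: 0.005 m is 0.0067, 0.001 m is 0.0013.

>>> move_arm --plan '[{"delta_pos": [0, 0, 0.0007], "turn": [0, 0, 0], "fingers": 0.5}, {"delta_pos": [0, 0, 0.0013], "turn": [0, 0, 0], "fingers": 0.5}, {"delta_pos": [0, 0, 0.002], "turn": [0, 0, 0], "fingers": 0.5}, {"delta_pos": [0, 0, 0.0027], "turn": [0, 0, 0], "fingers": 0.5}, {"delta_pos": [0, 0, 0.0033], "turn": [0, 0, 0], "fingers": 0.5}, {"delta_pos": [0, 0, 0.004], "turn": [0, 0, 0], "fingers": 0.5}, {"delta_pos": [0, 0, 0.0047], "turn": [0, 0, 0], "fingers": 0.5}, {"delta_pos": [0, 0, 0.0053], "turn": [0, 0, 0], "fingers": 0.5}, {"delta_pos": [0, 0, 0.006], "turn": [0, 0, 0], "fingers": 0.5}, {"delta_pos": [0, 0, 0.0067], "turn": [0, 0, 0], "fingers": 0.5}]'

```text
clock: 22.05
position: [0.5749, -0.0522, 0.1317]
ee_rot: [0.693, 0.721, 0.0, -0.0]
ft_force: [-3.0, 0.6, 6.4]
grip_width: 0.496
grasp_force: 3.4
```

```bash
python3 -c "
from h import *
st();can()"
```

```text
t 22.05 p [ 0.5749 -0.0522  0.1317] F [-3.02  0.57  6.41] q [ 0.59  0.41 -0.71  1.69  0.29  1.15 -0.16] w 0.4957950512313609 z [-0.     0.001 -1.   ]
top 807 u [-0.0004  0.0728] range [0.0075 0.0487]
side 1853 u [-0.0004  0.0731] range [-0.0203  0.0513]
tcp u -0.0002 x -0.0006
```

To row units: 0.0015 m is 0.002, 0.0004 m is 0.0005.

>>> move_arm --plan '[{"delta_pos": [0, 0, 0.0005], "turn": [0, 0, 0], "fingers": 0.5}, {"delta_pos": [0, 0, 0.0011], "turn": [0, 0, 0], "fingers": 0.5}, {"delta_pos": [0, 0, 0.0016], "turn": [0, 0, 0], "fingers": 0.5}, {"delta_pos": [0, 0, 0.002], "turn": [0, 0, 0], "fingers": 0.5}]'

```text
clock: 22.65
position: [0.575, -0.0522, 0.1302]
ee_rot: [0.693, 0.721, 0.0, -0.0]
ft_force: [-3.0, 0.5, 6.4]
grip_width: 0.498
grasp_force: 3.4
```

To row units: 0.0005 m is 0.0007, 0.0003 m is 0.0004.

>>> move_arm --plan '[{"delta_pos": [0, 0, 0.0004], "turn": [0, 0, 0], "fingers": 0.5}, {"delta_pos": [0, 0, 0.0007], "turn": [0, 0, 0], "fingers": 0.5}]'

```text
clock: 22.9
position: [0.575, -0.0522, 0.1301]
ee_rot: [0.693, 0.721, 0.0, -0.0]
ft_force: [-3.9, -1.7, 12.4]
grip_width: 0.499
grasp_force: 5.8
```

At the stop. I'll add force in small steps.

To row units: 0.0002 m is 0.0003.

>>> move_arm --plan '[{"delta_pos": [0, 0, 0.0003], "turn": [0, 0, 0], "fingers": 0.5}, {"delta_pos": [0, 0, 0.0003], "turn": [0, 0, 0], "fingers": 0.5}]'

```text
clock: 23.15
position: [0.5751, -0.0522, 0.1301]
ee_rot: [0.693, 0.721, 0.0, -0.0]
ft_force: [-4.4, -0.8, 12.3]
grip_width: 0.501
grasp_force: 6.1
```

To row units: 0.0004 m is 0.0005, 0.0002 m is 0.0003.

>>> move_arm --plan '[{"delta_pos": [0, 0, 0.0003], "turn": [0, 0, 0], "fingers": 0.5}, {"delta_pos": [0, 0, 0.0005], "turn": [0, 0, 0], "fingers": 0.5}, {"delta_pos": [0, 0, 0.0005], "turn": [0, 0, 0], "fingers": 0.5}]'

```text
clock: 23.52
position: [0.5751, -0.0522, 0.1301]
ee_rot: [0.693, 0.721, 0.0, 0.0]
ft_force: [-6.1, -0.7, 15.7]
grip_width: 0.502
grasp_force: 7.8
```

To row units: 0.0002 m is 0.0003, 0.0001 m is 0.0001.

>>> move_arm --plan '[{"delta_pos": [0, 0, 0.0001], "turn": [0, 0, 0], "fingers": 0.5}, {"delta_pos": [0, 0, 0.0003], "turn": [0, 0, 0], "fingers": 0.5}, {"delta_pos": [0, 0, 0.0003], "turn": [0, 0, 0], "fingers": 0.5}, {"delta_pos": [0, 0, 0.0003], "turn": [0, 0, 0], "fingers": 0.5}]'

```text
clock: 24.02
position: [0.5751, -0.0522, 0.1301]
ee_rot: [0.693, 0.721, 0.0, 0.0]
ft_force: [-6.1, 0.2, 17.6]
grip_width: 0.499
grasp_force: 8.6
```

```bash
python3 -c "
from h import *
st();can();st()"
```

```text
t 24.025 p [ 0.5751 -0.0522  0.1301] F [-6.13  0.17 17.6 ] q [ 0.59  0.41 -0.71  1.69  0.29  1.15 -0.16] w 0.4992671120236561 z [ 0. -0. -1.]
top 800 u [-0.0005  0.0714] range [0.0072 0.0488]
side 1830 u [-0.0003  0.0716] range [-0.0211  0.0516]
tcp u -0.0002 x -0.0004
t 24.125 p [ 0.5751 -0.0522  0.1301] F [-6.9   1.04 17.98] q [ 0.59  0.41 -0.71  1.69  0.29  1.15 -0.16] w 0.5011234185161197 z [ 0. -0. -1.]
```

Held at 18 N, with the canister at 0.071 (fully home). Releasing straight up.

>>> move_arm --plan '[{"delta_pos": [0, 0, -0.0013], "turn": [0, 0, 0], "fingers": 0.5}, {"delta_pos": [0, 0, -0.004], "turn": [0, 0, 0], "fingers": 0.5}, {"delta_pos": [0, 0, -0.008], "turn": [0, 0, 0], "fingers": 0.5}, {"delta_pos": [0, 0, -0.02], "turn": [0, 0, 0], "fingers": 0.5}, {"delta_pos": [0, 0, -0.0533], "turn": [0, 0, 0], "fingers": 0.5}, {"delta_pos": [0, 0, -0.1067], "turn": [0, 0, 0], "fingers": 0.5}, {"delta_pos": [0, 0, -0.16], "turn": [0, 0, 0], "fingers": 0.5}, {"delta_pos": [0, 0, -0.16], "turn": [0, 0, 0], "fingers": 0.5}, {"delta_pos": [0, 0, -0.16], "turn": [0, 0, 0], "fingers": 0.5}]'

```text
clock: 25.25
position: [0.5747, -0.0524, 0.2481]
ee_rot: [0.693, 0.721, -0.0, -0.001]
ft_force: [-0.3, -0.1, -0.2]
grip_width: 0.5
grasp_force: 0.0
```

```bash
python3 -c "
from h import *
st();can('f')"
```

```text
t 25.25 p [ 0.5747 -0.0524  0.2481] F [-0.35 -0.12 -0.23] q [ 0.62  0.31 -0.74  1.55  0.21  1.36 -0.1 ] w 0.5004595887838149 z [-0.001  0.001 -1.   ]
top 1265 u [-0.0002  0.0711] range [-0.0078  0.0485]
side 1810 u [-0.0001  0.0713] range [-0.0239  0.0513]
tcp u -0.0004 x -0.0011
```

View pics/fside.png

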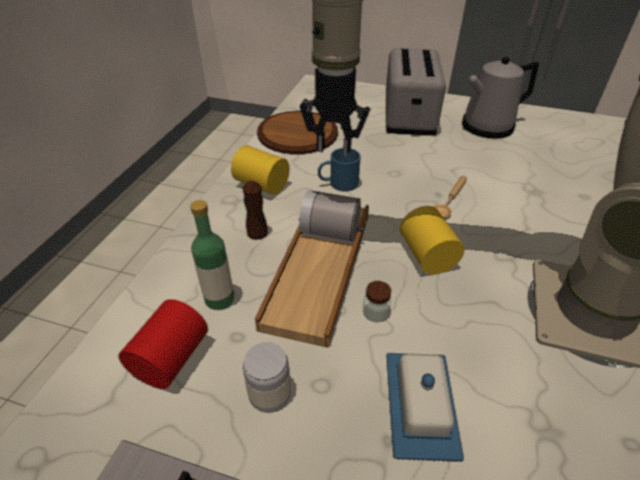

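The picture shows the canister parked at (330,215), 9 mm lower, with the gripper well clear and everything else in place.

```bash
python3 -c "
from h import *
print(hand_in())"
```

```text
the job is handed in; nothing more can be done
None
```

I rolled the canister onto the tray, to within about 1 mm of the mark, pressed the tray fully home, held it at about 18 N, released it, and handed the job in after about 25 s of robot time.

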